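Lay the guest's bedside tray and dress the candle board

ROBOT

A 6-joint arm with a two-finger parallel gripper is mounted at the origin on the work surface. World frame = base frame: x ahead of the robot, y to its left, z up, the work surface at z = 0. Lengths are in m, angles in rad, forces in N, time in s.
With the tool pointing down it reaches from about 0.35 to 0.775 m from the base axis. Payload 7.3 kg.
Tool frame: the origin (TCP) lies on the centre line of the jaws, within the pads' length; the fingertips stand 11 mm ahead of it and the grasp point (between the pads) lies 8 mm behind it; z points along the fingers, y is the direction in which the jaws open and shut (so a half turn about z gives the same grasp; the last joint's range is limited). The gripper opens to 92 mm and grips with 3 to 60 N. Pads are 19 mm wide; open, the fingers measure 130 mm over their backs; the gripper's body (75 mm by 190 mm) begins 47 mm behind the grasp point.
Start: joints at [1.197, 0.342, 1.524, -0, 1.275, -0.146], TCP at [0.119, 0.511, 0.206] pointing down, gripper open.
Joint ranges: [-2.53, 2.53], [-0.77, 2.02], [0.04, 2.7], [-1, 4.14], [0.28, 2.66], [-3.11, 3.11]. Speed limits (rad/s): [2.57, 2.57, 3.14, 3.14, 3.14, 3.14].

INTERFACE

Orientations are given as [roll, pitch, yaw] about the fixed x, y, z axes, in that order (R = Rz(yaw) Ry(pitch) Rx(roll)).
In Python, from cell import robot gives the robot as it stands.
- The arm moves only by the tool jog_arm, never from a script. Its argument "deltas" is one flat list of numbers, 6 for each row, row after row: the shift along the world's x, y, z in units of 0.1 m (1.0 is 0.1 m), then the turn, a rotation vector about the world's x, y, z in units of 90 degrees (1.0 is 90 degrees). A call has 1 to 5 rows; each row is the pose to reach, as a shift and turn from the pose commanded when the call began; what a row does not reach only later rows make up. A row lasts 1/12 s, in which the tool goes at most 41.7 mm and 7.16 degrees, less where a joint would pass 70% of its speed; a pose out of reach is approached as far as the arm can. A call with a number of a shift or a turn outside -1 to 1 is refused whole. A call with a gripper value outside its range is refused whole. "claw" is the opening, from 0 (shut) to 1 (fully open), set as the call begins (left out, the last holds). The fingers move at their own pace and stop on an object; "newtons" is the grip in N (left out, the last holds). Time passes only in rows, so rows that repeat a pose let the fingers close. It gives the time, the measured TCP pose, the force and the opening at its end, in the units of the state.
- robot.observe(): the state, without advancing time (a new reading comes with each control period).
- robot.read_camera(name): name is "scene" or "top" or "wrist"; returns the picture (420x560x3 uint8, red, green, blue); there is no depth.
- robot.camera_params(name): a dict with "fx", "fy", "cx", "cy" (pixels), "R" (3x3) and "t" (3): a world point X has camera coordinates R X + t. Camera axes: x right, y down, z forward; pixel columns grow to the right and rows downward; lengths in m; the calibration is good to about 2 mm. The wrist camera is an equidistant fisheye: a pixel r from the principal point sees the ray r / f radians off the axis. A picture is of the moment at which its call begins: read the wrist's pose just before it. camera_params takes no time and is no camera call; for the wrist camera it gives the pose at the moment of the call.
- robot.hand_in(): hands the job in, once; it reports no verdict.
The state is a dict: "time": time; "qpos": joint angles; "qvel": joint speeds; "joint_efforts": joint torques, N m; "tool_pos": TCP position; "tool_rot": TCP orientation; "contact_force": force on the tool from outside, world axes, zero at the start; "torque": the same for the moment, N m; "opening": finger opening in m.
Only numpy, scipy, OpenCV 4.12 (cv2) and the standard library are available. Lean on these libraries where they do the work, as an engineer would, in place of code of your own. Each camera call takes 0.05 s, during which the arm holds its last target. There are 200 camera calls.

TASK

Lay the bedside tray for a guest to match its printed card: the cork coaster squarely on the square outline with the blue cup standing on the middle of it, the honey jar on the circle, and the wooden spoon lying along the spoon outline (bowl at either end). Also stand the little potted plant on the candle board, midway between the two candles. Everything is to end flat or upright, let go and at rest.

Things in the scene. Friction and masses are not known exactly. Their poses are not given: they have to be found in the camera images.
- coaster_c (a point): Thick square cork coaster, 52 x 52 mm, 15 mm thick, lying flat. Point: its centre, half-way up (7.5 mm over what it lies on); x and y run along its sides, z up.
- cup_c (a point): Small blue ceramic espresso cup without a handle, open at the top, 58 mm high, 56 mm across at the rim and 55 mm half-way up, foot 42 mm across, 3.5 mm wall, 120 g. Point: on its axis, half-way up (29 mm over what it stands on); z up.
- jar_c (a point): Small amber honey jar with a yellow lid, 52 mm high, body 44 mm and lid 45 mm across, 130 g. Point: on its axis, half-way up (26 mm over what it stands on); z up.
- plant_c (a point): Little succulent in a terracotta pot: pot 48 mm high, 44 mm across at the foot, about 50 mm half-way up, 58 mm at the rim band (top 8 mm); soft-looking leaves rise to 69 mm above the foot, within the rim's width. 160 g. Point: on the pot's axis, 24 mm over what it stands on; z up.
- spoon_c (a point): Wooden honey spoon, 140 mm long and 8 mm thick, lying flat: straight handle 10 mm wide, round bowl 34 mm across. Point: middle of its length, on the handle, half-way up (4 mm over what it lies on); x runs along the spoon from handle to bowl, z up.
- square_mark_c (a point): Outline of a square with 57 mm sides, the coaster's spot, printed in dark blue on the white paper in the tray, level with the tray's floor. The tray is low, fixed and wooden, inside 281 mm (along this frame's x) by 201 mm (along y), its floor 4 mm above the table and its rim 13 mm above the table; the three marks stand in a row along its x, 85 mm apart, in any order. Point: the middle of the square, on the tray's floor; axes along the tray's, z up.
- round_mark_c (a point): Outline of a circle 51 mm across with a small cross in its middle, the jar's spot, printed in dark blue on the white paper in the tray, level with the tray's floor. Point: the middle of the circle, on the tray's floor; axes along the tray's, z up.
- spoon_mark_c (a point): Outline of a spoon 145 mm long, the spoon's spot, printed in dark blue on the white paper in the tray, level with the tray's floor. It lies along the tray's y, bowl towards +y. Point: the middle of its length, on the tray's floor; axes along the tray's, z up.
- board_mid (a point): Pale wooden board, 290 x 90 mm and 15 mm thick, fixed, with a cream pillar candle (54 mm across, on a brass saucer 68 mm across, top 71 mm above the table) near each end, 110 mm from the middle. Point: on the board's top, midway between the candles; x runs along the board from one candle to the other, z up.
Mind the look-alikes: they are no part of the job. Of the things like the part that bears jar_c, leave any that is red; of the rest the larger one is meant.

How it is judged:
At the end, for the whole second after the job is handed in: Centres within 14 mm: coaster on square (sides within 0.25 rad), jar on circle; cup on coaster within 13 mm; spoon on its outline within 15 mm and 0.22 rad, either way round; plant on board within 15 mm of midway. Heights within 5 mm of resting there, tilts under 0.15 rad, all at rest (horizontal distance between coaster_c and square_mark_c below 0.014 m and z of coaster_c in the frame of square_mark_c between 0.0025 and 0.0125 m and angle between each of coaster_c, cup_c, jar_c, spoon_c, plant_c's own z axis and vertical below 0.15 rad and (angle between the x axis of coaster_c and the x axis of square_mark_c, either way round below 0.25 rad or angle between the x axis of coaster_c and the y axis of square_mark_c, either way round below 0.25 rad) and horizontal distance between cup_c and coaster_c below 0.013 m and z of cup_c in the frame of coaster_c between 0.0315 and 0.0415 m and horizontal distance between jar_c and round_mark_c below 0.014 m and z of jar_c in the frame of round_mark_c between 0.021 and 0.031 m and horizontal distance between spoon_c and spoon_mark_c below 0.015 m and z of spoon_c in the frame of spoon_mark_c between -0.001 and 0.009 m and angle between the x axis of spoon_c and the y axis of spoon_mark_c, either way round below 0.22 rad and horizontal distance between plant_c and board_mid below 0.015 m and z of plant_c in the frame of board_mid between 0.019 and 0.029 m and linear speed of each of coaster, cup, jar, plant, spoon below 0.02 m/s); the robot touches nothing.
It also fails if it takes over 144 s, if anything falls off the work surface, if the arm or the gripper's body presses on something with over 40 N, if the wrist force passes 120 N, or if a joint passes its speed limit or range.

## Working session

There is one attempt and no reset: what is moved stays moved. The work goes in short steps, Python scripts to look and compute and a tool call to move; the robot and the scene stay as the last step left them, time stands still between calls to the robot, and variables do not carry over. Pictures are saved under pics/ and viewed, about 12 in all and at most 16, crops included, and the job is handed in when it is done.

Besides the shell and the picture viewer there is one more tool, called after "Emit:" in YAML: its name, and indented under it one key for each argument. jog_arm: Moves the arm, as the interface text tells. Its arguments: {"type":"object","properties":{"deltas":{"type":"array","items":{"type":"number"}},"claw":{"type":"number"},"newtons":{"type":"number"}},"required":["deltas"]}

```bash
mkdir -p pics; ls; python3 - <<'E'
from cell import robot
import cv2
s=robot.observe();print(s)
for n in("top","scene","wrist"):
    p=robot.camera_params(n);print(n,p)
    im=robot.read_camera(n);cv2.imwrite(f"pics/{n}0.png",im[:,:,::-1])
im=cv2.imread("pics/top0.png");cv2.imwrite("pics/top0b.png",cv2.resize(im,(800,600),interpolation=cv2.INTER_CUBIC))
E
```

```text
pics
{'time': 0.0, 'qpos': array([ 1.19700355e+00,  3.42715763e-01,  1.52500142e+00,  1.77825775e-05,
        1.27540238e+00, -1.45999660e-01]), 'qvel': array([-0.00045307, -0.00107937, -0.00133768,  0.00041453,  0.00097437,
        0.00023271]), 'joint_efforts': array([ 7.21149427e-04, -4.31253254e+01, -2.44213986e+01,  7.17723859e-02,
        5.60727145e-02, -1.55006587e-04]), 'tool_pos': array([0.1183731 , 0.51103831, 0.20575405]), 'tool_rot': array([-3.14008447e+00, -2.38960230e-04,  2.91379417e+00]), 'contact_force': array([-0.0113027 , -0.69204871, -0.27261889]), 'torque': array([-0.00381429,  0.00670734,  0.03124585]), 'opening': 0.091892398132467}
top {'fx': 454.20586487208027, 'fy': 454.20586487208027, 'cx': 283.49189501038114, 'cy': 206.32681666968554, 'R': array([[ 0.08532112, -0.99634567,  0.00395197],
       [-0.97375882, -0.08422552, -0.21142334],
       [ 0.21098359,  0.01419061, -0.97738659]]), 't': array([-0.03081644,  0.54613763,  1.26366081])}
scene {'fx': 524.497369622617, 'fy': 524.497369622617, 'cx': 275.68435883396273, 'cy': 207.1008746059909, 'R': array([[-0.53906814,  0.84221901,  0.00852489],
       [ 0.56435288,  0.36869434, -0.73862731],
       [-0.62522905, -0.3933594 , -0.6740601 ]]), 't': array([ 0.29636929, -0.29049804,  1.55484607])}
wrist {'fx': 325.19226210127806, 'fy': 325.19226210127806, 'cx': 284.4584560134417, 'cy': 216.38341664210776, 'R': array([[ 0.22620147,  0.97407921, -0.00161006],
       [ 0.93959237, -0.21775638,  0.2640991 ],
       [ 0.25690284, -0.0612524 , -0.96449421]]), 't': array([-0.5239309 , -0.03303798,  0.38988923])}
```

View pics/top0b.png

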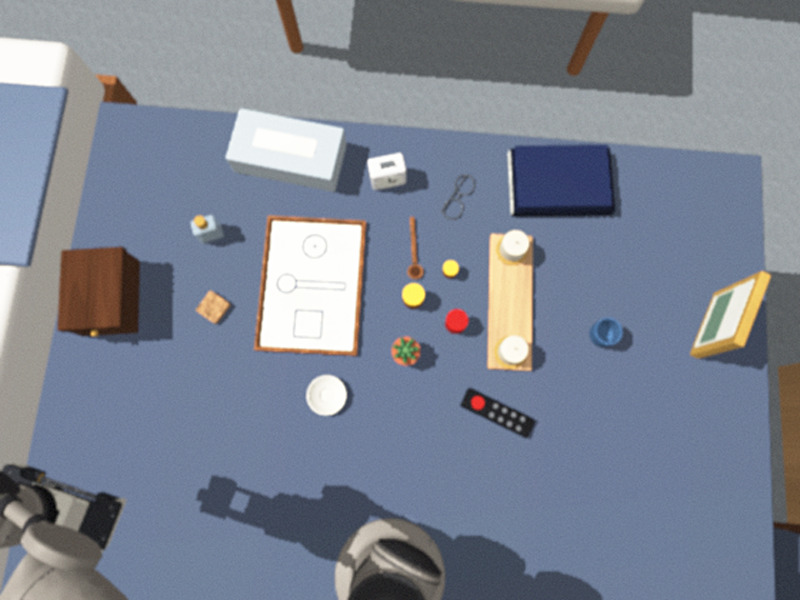

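View pics/scene0.png

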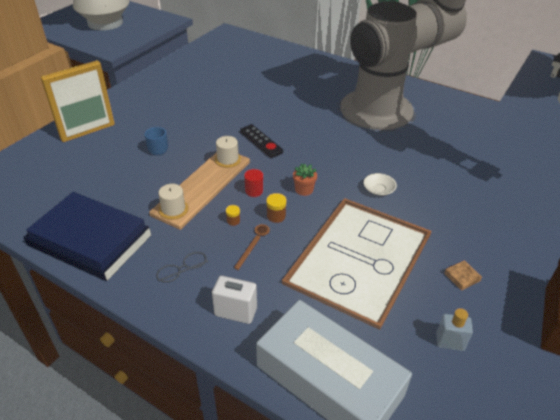

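The top view (800 px scale) shows the coaster at (213,307), the tray with its circle at (315,246), spoon mark at (311,285) and square at (308,324). The spoon is at (414,247), plant (405,350), board (511,302) and cup (607,333). There are three jar candidates: large yellow (413,294), small yellow (451,268) and red (457,320). Red is excluded and the larger of the rest is (413,294), so that is the one meant. I'll confirm it in the enlarged crop.

```bash
cat > h.py <<'E'
import numpy as np, cv2
from cell import robot
def pix2w(cam,u,v,z,p=None):
    p=p or robot.camera_params(cam)
    x,y=(u-p["cx"])/p["fx"],(v-p["cy"])/p["fy"]
    if cam=="wrist":
        r=np.hypot(x,y); d=np.array([x*np.sinc(r/np.pi),y*np.sinc(r/np.pi),np.cos(r)])
    else: d=np.array([x,y,1.])
    c=-p["R"].T@p["t"]; d=p["R"].T@d
    return c+d*(z-c[2])/d[2]
def w2pix(cam,X,p=None):
    p=p or robot.camera_params(cam)
    c=p["R"]@np.array(X)+p["t"]
    if cam=="wrist":
        th=np.arctan2(np.hypot(c[0],c[1]),c[2]); k=th/np.hypot(c[0],c[1])
        return p["cx"]+p["fx"]*c[0]*k,p["cy"]+p["fy"]*c[1]*k
    return p["cx"]+p["fx"]*c[0]/c[2],p["cy"]+p["fy"]*c[1]/c[2]
def crop(im,u0,v0,w,h,s,name):
    """enlarged crop with ticks every 10 source px"""
    c=cv2.resize(im[v0:v0+h,u0:u0+w],None,fx=s,fy=s,interpolation=cv2.INTER_CUBIC)
    for u in range(-(-u0//10)*10,u0+w,10):
        x=int((u-u0)*s); cv2.line(c,(x,0),(x,8),(0,255,255),1)
        if u%20==0: cv2.putText(c,str(u),(x+2,18),0,.4,(0,255,255),1)
    for v in range(-(-v0//10)*10,v0+h,10):
        y=int((v-v0)*s); cv2.line(c,(0,y),(8,y),(0,255,255),1)
        if v%20==0: cv2.putText(c,str(v),(10,y+4),0,.4,(0,255,255),1)
    cv2.imwrite("pics/"+name,c)
E
python3 - <<'E'
from h import *
im=cv2.imread("pics/top0.png")
crop(im,130,145,160,115,5,"c1.png"); crop(im,265,145,180,120,4.4,"c2.png")
E
```

```text
(no output)
```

View pics/c1.png

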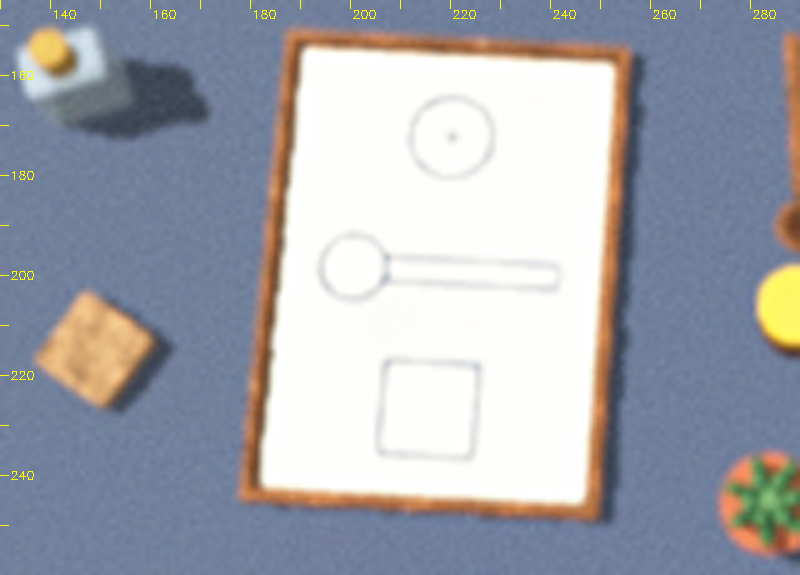

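View pics/c2.png

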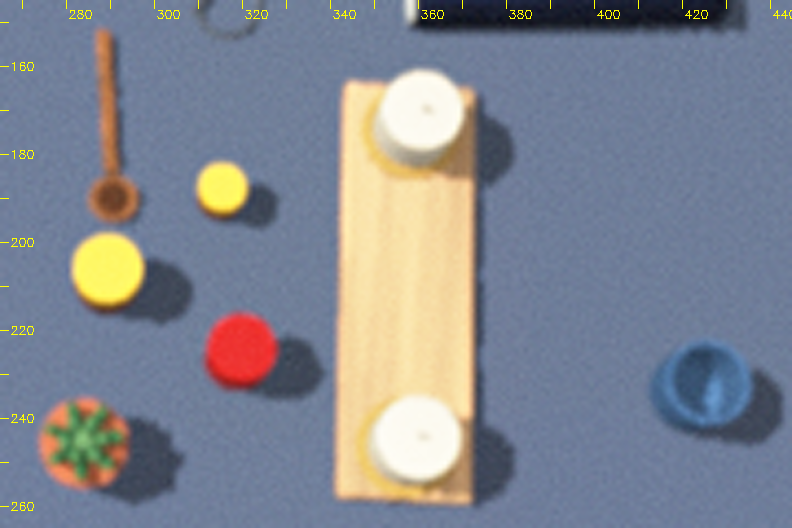

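```bash
python3 - <<'E'
from h import *
def A(x,y,z): return pix2w("top",130+(x+.5)/5-.5,145+(y+.5)/5-.5,z)[:2]
def B(x,y,z): return pix2w("top",265+(x+.5)/4.4-.5,145+(y+.5)/4.4-.5,z)[:2]
ang=lambda a,b:np.degrees(np.arctan2(*(b-a)[::-1]))
def show(n,p,*e): print(n,np.round(p,4),*np.round(e,4),"r",round(np.hypot(*p),3))
c,s,q=A(451,137,.004),A(439,271.5,.004),A(429,409,.004)
show("circle",c);show("spoonmark",s,np.hypot(*(s-c)));show("square",q,np.hypot(*(q-s)),ang(q,c))
print("spoonmark dir",ang(A(353,267,.004),A(560,276,.004)),np.hypot(*(A(318,266,.004)-A(560,276,.004))))
k=[A(*p,.015) for p in((88,291),(159,341),(105,409),(36,357))]
show("coaster",np.mean(k,0),*[np.hypot(*(k[i]-k[i-1])) for i in range(4)],ang(k[0],k[1]),ang(k[3],k[2]),ang(k[1],k[2]))
a,b=B(103,30,.008),B(114.5,222,.008);show("spoon",(a+b)/2,np.hypot(*(a-b)),ang(a,b))
show("jar",B(108,269,.052));show("plant",B(85,443,.048));show("cup",B(710,383,.058))
k=[B(*p,.015) for p in((345,82),(475,90),(472,503),(337,497))]
show("board",np.mean(k,0),*[np.hypot(*(k[i]-k[i-1])) for i in range(4)],ang(k[2],k[1]))
a,b=B(423,104,.071),B(418,437,.071);show("candles mid",(a+b)/2,np.hypot(*(a-b)),ang(b,a))
show("red",B(241,349,.052));show("small",B(222,188,.04))
show("bowl",A(0,0,0)*0+pix2w("top",327*.7,396*.7,.02)[:2])
for n,f in(("wh box corner lo",(388,188)),("tissue lower right",(337,190))): show(n,pix2w("top",f[0]*.7,f[1]*.7,.0)[:2])
E
```

```text
circle [0.6495 0.2217] r 0.686
spoonmark [0.5642 0.2192] 0.0853 r 0.605
square [0.4795 0.2154] 0.0849 2.1416 r 0.526
spoonmark dir -87.60688064847238 0.14749540488425752
coaster [0.4966 0.4157] 0.0495 0.054 0.0509 0.0534 -119.714 -121.2152 149.1203 r 0.648
spoon [0.6636 0.008 ] 0.1396 -171.9626 r 0.664
jar [ 5.513e-01 -2.000e-04] r 0.551
plant [0.4347 0.0052] r 0.435
cup [ 0.5078 -0.3992] r 0.646
board [ 0.5635 -0.2049] 0.2898 0.0908 0.2881 0.0902 2.1201 r 0.6
candles mid [ 0.5658 -0.2043] 0.2238 2.009 r 0.602
red [ 0.5051 -0.092 ] r 0.513
small [ 0.6165 -0.0724] r 0.621
bowl [0.332  0.1564] r 0.367
wh box corner lo [0.7964 0.0749] r 0.8
tissue lower right [0.782  0.1866] r 0.804
```

All sizes and spacings check out. The tray marks are 85.3 and 84.9 mm apart, the board is 289 x 90.5, and the spoon is 139.6 long. The jar meant is the large yellow lid at source px (289,206), 45 mm wide. The small yellow one is at (315,187) and the red one at (319,224).

I'll start with the coaster.

Emit:
jog_arm:
  deltas: [0.95,-0.24,0,0,0,-0.196,0.95,-0.24,0,0,0,-0.196,0.95,-0.24,0,0,0,-0.196]
  claw: 1
  newtons: 20

```text
time: 0.4
tool_pos: [0.2172, 0.4864, 0.2062]
tool_rot: [3.141, 0.002, 2.598]
contact_force: [0.4, 0.6, 0.3]
opening: 0.092
```

Emit:
jog_arm:
  deltas: [0.95,-0.24,0,0,0,0,0.95,-0.24,0,0,0,0,0.95,-0.24,0,0,0,0]

```text
time: 0.65
tool_pos: [0.313, 0.4619, 0.206]
tool_rot: [3.141, 0.002, 2.603]
contact_force: [1.3, -0.4, -0.1]
opening: 0.0919
```

Emit:
jog_arm:
  deltas: [0.95,-0.24,0,0,0,0,0.95,-0.24,0,0,0,0,0.95,-0.24,0,0,0,0]

```text
time: 0.9
tool_pos: [0.4079, 0.4377, 0.2058]
tool_rot: [3.141, 0.002, 2.603]
contact_force: [0.9, 0.2, -0.9]
opening: 0.0918
```

Emit:
jog_arm:
  deltas: [0.932,-0.233,-0.5,0,0,0,0.932,-0.233,-0.5,0,0,0,0.932,-0.233,-0.5,0,0,0,0.932,-0.233,-0.5,0,0,0]

```text
time: 1.23
tool_pos: [0.4992, 0.4134, 0.1522]
tool_rot: [-3.137, -0.001, 2.602]
contact_force: [-0.8, 0.0, -1.1]
opening: 0.0919
```

```bash
python3 - <<'E'
from h import *
s=robot.observe();print(s["time"],s["tool_pos"],np.degrees(s["tool_rot"]))
p=robot.camera_params("wrist");im=robot.read_camera("wrist")[:,:,::-1].copy()
print(w2pix("wrist",[.4966,.4157,.015],p))
cv2.imwrite("pics/w1.png",im)
E
```

```text
1.2333 [0.49915851 0.41337872 0.15217106] [-1.79709159e+02 -7.72276448e-02  1.49073036e+02]
(np.float64(286.1661853209782), np.float64(198.0543436677362))
```

View pics/w1.png

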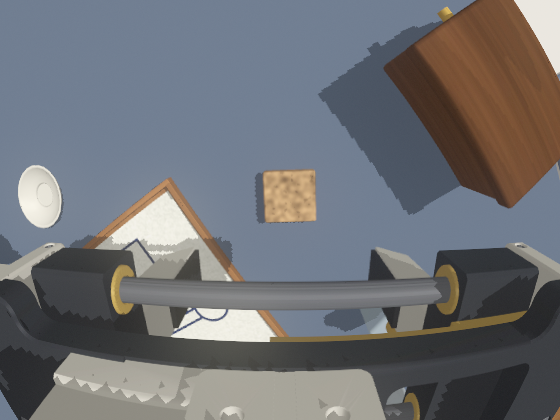

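The wrist view shows the coaster at (289,196), square to the jaws, where the map predicted (286,198). The wooden box is clear. Descending and gripping.

Emit:
jog_arm:
  deltas: [0,0,-0.8,0,0,0,0,0,-0.8,0,0,0,0,0,-0.8,0,0,0]

```text
time: 1.53
tool_pos: [0.4914, 0.4143, 0.0696]
tool_rot: [-3.13, -0.006, 2.607]
contact_force: [-1.4, -1.0, -1.9]
opening: 0.0921
```

Emit:
jog_arm:
  deltas: [0,0,-0.3,0,0,0,0,0,-0.5,0,0,0,0,0,-0.605,0,0,0,0,0,-0.605,0,0,0,0,0,-0.605,0,0,0]

```text
time: 1.95
tool_pos: [0.4969, 0.417, 0.0176]
tool_rot: [3.14, 0.0, 2.607]
contact_force: [-0.7, -0.3, 0.8]
opening: 0.0918
```

Emit:
jog_arm:
  deltas: [0,0,0,0,0,0,0,0,0,0,0,0,0,0,0,0,0,0,0,0,0,0,0,0,0,0,0,0,0,0]
  claw: 0

```text
time: 2.37
tool_pos: [0.497, 0.4163, 0.0165]
tool_rot: [3.141, 0.0, 2.606]
contact_force: [-0.4, -0.1, -0.0]
opening: 0.0629
```

Emit:
jog_arm:
  deltas: [0,0,0,0,0,0,0,0,0,0,0,0,0,0,0,0,0,0]

```text
time: 2.62
tool_pos: [0.4967, 0.4161, 0.0159]
tool_rot: [3.142, -0.0, 2.606]
contact_force: [0.1, 0.0, -0.2]
opening: 0.0431
```

```bash
python3 - <<'E'
from h import *
s=robot.observe();print(s["time"],s["opening"],s["tool_pos"],s["contact_force"])
p=robot.camera_params("wrist");im=robot.read_camera("wrist")[:,:,::-1].copy()
cv2.imwrite("pics/w2.png",im); print(robot.observe()["opening"])
E
```

```text
2.6167 0.043057544936146115 [0.49674312 0.41613904 0.01591756] [ 0.10259694  0.04307842 -0.1823168 ]
0.03927258034064357
```

View pics/w2.png

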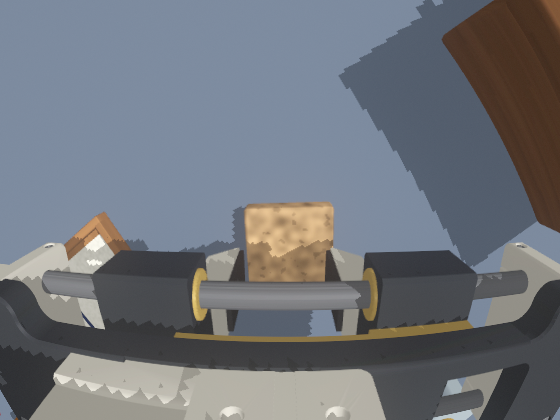

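```bash
python3 - <<'E'
from h import *
p=robot.camera_params("wrist")
s=robot.observe();print(s["tool_pos"],s["opening"])
t=s["tool_pos"];a=np.radians(59.3)
j=np.array([np.cos(a),np.sin(a),0]);f=np.array([-np.sin(a),np.cos(a),0])
for n,o in(("tip",t-[0,0,.011]),("ctr15",np.array([t[0],t[1],.015]))):
  for k in(-.026,0,.026): print(n,k,np.round(w2pix("wrist",o+k*j,p)),np.round(w2pix("wrist",o+k*f,p)))
for uv in((245,208),(332,205),(326,280),(250,282)): print(pix2w("wrist",*uv,.015,p))
E
```

```text
[0.49673989 0.41611067 0.01586985] 0.03927258034064357
tip -0.026 [243. 246.] [285. 283.]
tip 0 [285. 246.] [285. 246.]
tip 0.026 [327. 246.] [285. 205.]
ctr15 -0.026 [241. 252.] [285. 291.]
ctr15 0 [285. 252.] [285. 252.]
ctr15 0.026 [329. 252.] [285. 209.]
[0.46217244 0.410176   0.015     ]
[0.48595629 0.45368023 0.015     ]
[0.52581897 0.42821342 0.015     ]
[0.50307362 0.38735081 0.015     ]
```

Emit:
jog_arm:
  deltas: [0,0,0,0,0,0,0,0,0,0,0,0,0,0,0,0,0,0,0,0,0,0,0,0]

```text
time: 3.0
tool_pos: [0.4967, 0.4162, 0.0159]
tool_rot: [3.141, 0.0, 2.606]
contact_force: [-0.5, 0.5, 0.0]
opening: 0.0123
```

Emit:
jog_arm:
  deltas: [0,0,0,0,0,0,0,0,0,0,0,0]

```text
time: 3.17
tool_pos: [0.4967, 0.4162, 0.0159]
tool_rot: [3.142, 0.0, 2.606]
contact_force: [0.3, -0.7, 0.1]
opening: 0.0015
```

```bash
python3 - <<'E'
from h import *
im=robot.read_camera("wrist")[:,:,::-1].copy()
cv2.imwrite("pics/w3.png",im[180:400,130:440].repeat(2,0).repeat(2,1))
E
```

```text
(no output)
```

View pics/w3.png

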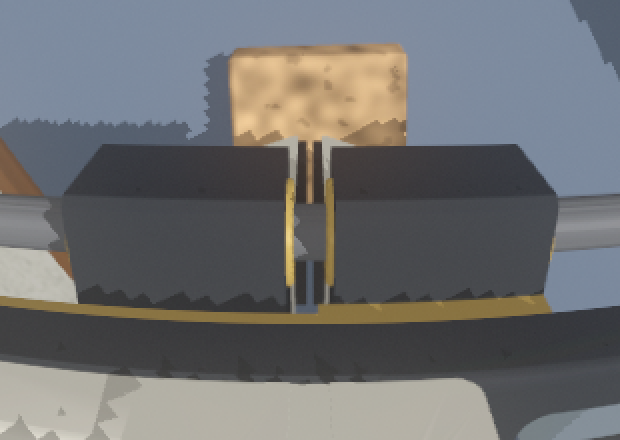

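The fingers have closed above the coaster, because cork shows between the tips. So the tips are higher than tool_pos implies. I'll probe down gently on the coaster top to find the true tip height.

Emit:
jog_arm:
  deltas: [0,0,-0.01,0,0,0,0,0,-0.02,0,0,0,0,0,-0.02,0,0,0]

```text
time: 3.47
tool_pos: [0.4966, 0.416, 0.0136]
tool_rot: [-3.141, -0.0, 2.606]
contact_force: [-0.4, -0.1, 0.3]
opening: 0.0005
```

Emit:
jog_arm:
  deltas: [0,0,-0.01,0,0,0,0,0,-0.02,0,0,0,0,0,-0.02,0,0,0]

```text
time: 3.72
tool_pos: [0.4966, 0.4161, 0.0117]
tool_rot: [-3.141, -0.0, 2.606]
contact_force: [-0.3, 0.3, 0.1]
opening: 0.0006
```

Emit:
jog_arm:
  deltas: [0,0,-0.01,0,0,0,0,0,-0.02,0,0,0,0,0,-0.02,0,0,0]

```text
time: 3.97
tool_pos: [0.4966, 0.4161, 0.0097]
tool_rot: [-3.141, -0.0, 2.606]
contact_force: [0.5, -0.9, -0.6]
opening: 0.0006
```

Emit:
jog_arm:
  deltas: [0,0,-0.01,0,0,0,0,0,-0.02,0,0,0,0,0,-0.02,0,0,0]

```text
time: 4.22
tool_pos: [0.4966, 0.4161, 0.0077]
tool_rot: [-3.141, -0.0, 2.606]
contact_force: [-0.2, -0.7, -0.2]
opening: 0.0004
```

Emit:
jog_arm:
  deltas: [0,0,-0.01,0,0,0,0,0,-0.02,0,0,0,0,0,-0.02,0,0,0]

```text
time: 4.47
tool_pos: [0.4966, 0.4161, 0.0057]
tool_rot: [-3.141, -0.0, 2.606]
contact_force: [0.0, -0.4, -0.3]
opening: 0.0002
```

Emit:
jog_arm:
  deltas: [0,0,-0.01,0,0,0,0,0,-0.02,0,0,0,0,0,-0.02,0,0,0]

```text
time: 4.72
tool_pos: [0.4966, 0.4161, 0.0037]
tool_rot: [-3.141, -0.0, 2.606]
contact_force: [-0.8, -0.4, -0.2]
opening: 0.0006
```

```bash
python3 - <<'E'
from h import *
s=robot.observe();print(s["tool_pos"],s["contact_force"])
im=robot.read_camera("scene")[:,:,::-1].copy()
crop(im,380,200,160,115,5,"s3.png")
E
```

```text
[0.49664532 0.41607914 0.00367376] [-0.81219676 -0.43465666 -0.21249916]
```

View pics/s3.png

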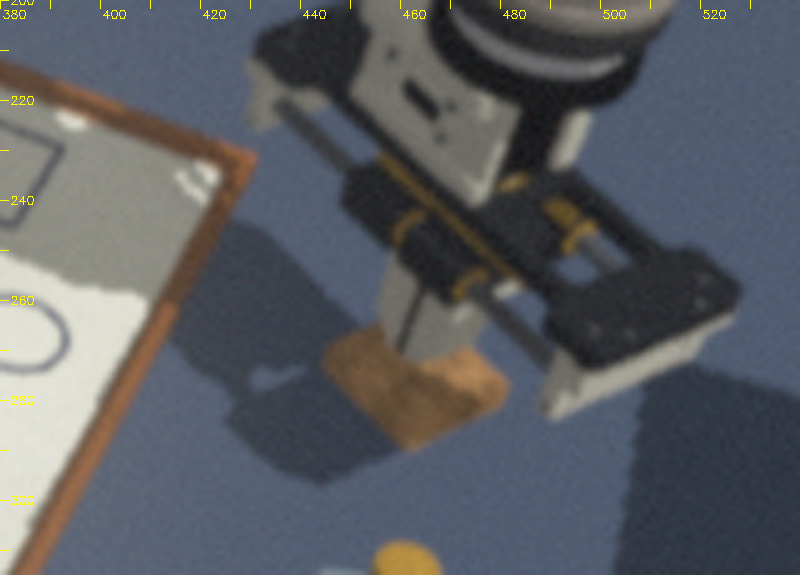

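The tips still hover over the cork with tool_pos z at 3.7 mm, so the stated offset, or the pose reading, is off by over 20 mm. I'll keep probing gently.

Emit:
jog_arm:
  deltas: [0,0,-0.015,0,0,0,0,0,-0.015,0,0,0]

```text
time: 4.93
tool_pos: [0.4967, 0.4161, 0.0022]
tool_rot: [-3.141, -0.0, 2.606]
contact_force: [0.1, -0.9, -0.1]
opening: 0.0007
```

Emit:
jog_arm:
  deltas: [0,0,-0.015,0,0,0,0,0,-0.015,0,0,0]

```text
time: 5.1
tool_pos: [0.4967, 0.4161, 0.0007]
tool_rot: [-3.141, -0.0, 2.606]
contact_force: [-0.3, -0.6, -0.4]
opening: 0.0006
```

Emit:
jog_arm:
  deltas: [0,0,-0.015,0,0,0,0,0,-0.015,0,0,0]

```text
time: 5.27
tool_pos: [0.4966, 0.4161, -0.0009]
tool_rot: [-3.141, -0.0, 2.606]
contact_force: [0.2, -0.0, -0.7]
opening: 0.0004
```

Emit:
jog_arm:
  deltas: [0,0,-0.015,0,0,0,0,0,-0.015,0,0,0]

```text
time: 5.43
tool_pos: [0.4966, 0.4161, -0.0023]
tool_rot: [-3.141, -0.0, 2.606]
contact_force: [-0.4, 0.7, -0.4]
opening: 0.0006
```

```bash
python3 - <<'E'
from h import *
im=robot.read_camera("scene")[:,:,::-1].copy()
a=np.radians(59.3);f=np.array([-np.sin(a),np.cos(a)]);j=np.array([np.cos(a),np.sin(a)])
for z in(0,.015,.03):
  print(z,np.round(w2pix("scene",[.4966,.4161,z]),1),[np.round(w2pix("scene",[*(np.array([.4966,.4161])+p*j*.026+q*f*.026),z]),1).tolist() for p,q in((1,1),(1,-1),(-1,1),(-1,-1))])
crop(im,430,240,80,60,10,"s4.png")
E
```

```text
0 [459.7 276.6] [[478.2, 281.0], [458.4, 290.0], [460.9, 263.8], [441.5, 272.2]]
0.015 [461.5 271.8] [[480.2, 276.3], [460.3, 285.2], [462.6, 259.1], [443.1, 267.4]]
0.03 [463.3 267. ] [[482.2, 271.4], [462.1, 280.3], [464.4, 254.2], [444.7, 262.6]]
```

View pics/s4.png

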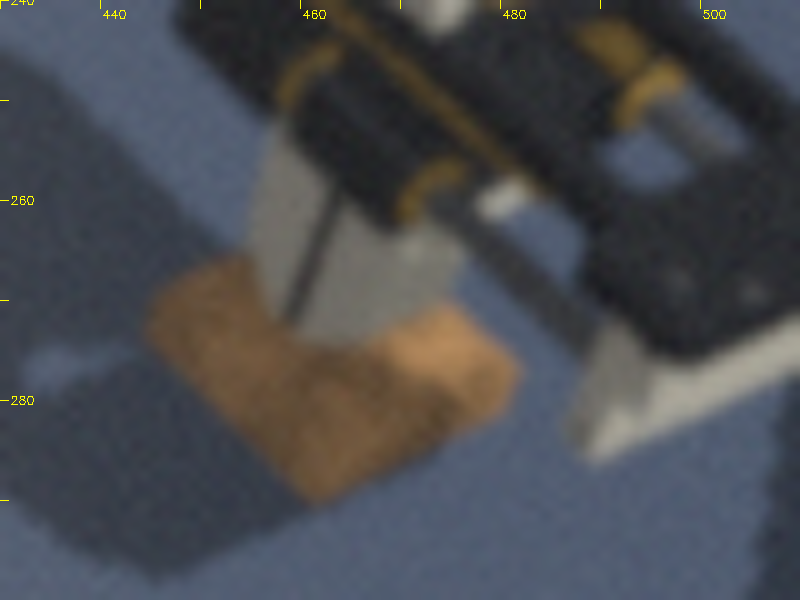

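Emit:
jog_arm:
  deltas: [0,0,-0.01,0,0,0,0,0,-0.01,0,0,0]

```text
time: 5.65
tool_pos: [0.4967, 0.4161, -0.0032]
tool_rot: [-3.142, -0.0, 2.606]
contact_force: [0.1, 0.3, -0.1]
opening: 0.0005
```

Emit:
jog_arm:
  deltas: [0,0,-0.01,0,0,0,0,0,-0.01,0,0,0]

```text
time: 5.82
tool_pos: [0.4967, 0.4161, -0.0042]
tool_rot: [-3.142, -0.0, 2.606]
contact_force: [0.4, -1.1, 0.3]
opening: 0.0004
```

Emit:
jog_arm:
  deltas: [0,0,-0.01,0,0,0,0,0,-0.01,0,0,0]

```text
time: 5.98
tool_pos: [0.4968, 0.4162, -0.005]
tool_rot: [3.141, 0.0, 2.606]
contact_force: [0.4, -0.3, -0.3]
opening: 0.0005
```

```bash
python3 - <<'E'
from h import *
s=robot.observe();t=s["tool_pos"];print(t,s["contact_force"],s["qpos"])
a=np.radians(59.3);j=np.array([np.cos(a),np.sin(a)]);f=np.array([-np.sin(a),np.cos(a)])
for z in(.03,.04,.05,.06,.07):
  print(z,[np.round(w2pix("scene",[*(t[:2]+j*.095+q*f*.0375),z]),1).tolist() for q in(1,-1)])
E
```

```text
[ 0.49679696  0.4162253  -0.00495386] [ 0.38179792 -0.29078064 -0.31286251] [ 5.79198097e-01  7.76268831e-01  1.38739653e+00  5.85003557e-05
  9.77627979e-01 -4.55970849e-01]
0.03 [[512.1, 294.1], [482.5, 308.1]]
0.04 [[513.8, 290.8], [484.0, 304.9]]
0.05 [[515.4, 287.5], [485.5, 301.6]]
0.06 [[517.1, 284.1], [487.0, 298.2]]
0.07 [[518.8, 280.7], [488.5, 294.8]]
```

Emit:
jog_arm:
  deltas: [0,0,-0.01,0,0,0,0,0,-0.02,0,0,0]

```text
time: 6.15
tool_pos: [0.4969, 0.4163, -0.0051]
tool_rot: [3.141, 0.0, 2.606]
contact_force: [-6.9, -4.7, 20.2]
opening: 0.0007
```

Emit:
jog_arm:
  deltas: [0,0,-0.01,0,0,0,0,0,-0.02,0,0,0]

```text
time: 6.32
tool_pos: [0.4969, 0.4163, -0.0053]
tool_rot: [3.14, 0.001, 2.606]
contact_force: [-9.8, -6.7, 31.8]
opening: 0.0005
```

Emit:
jog_arm:
  deltas: [0,0,0,0,0,0,0,0,0,0,0,0]

```text
time: 6.48
tool_pos: [0.4969, 0.4163, -0.0052]
tool_rot: [3.14, 0.001, 2.606]
contact_force: [-8.0, -6.2, 25.7]
opening: 0.0008
```

Contact came at tool z = -0.005 with the tips on the 15 mm cork. So the tips really sit at tool_z + 0.020, and the gripper is about 31 mm higher than the stated geometry. I'll use that offset from here: raise, open and descend properly.

Emit:
jog_arm:
  deltas: [0,0,0.3,0,0,0,0,0,0.3,0,0,0,0,0,0.3,0,0,0,0,0,0.3,0,0,0,0,0,0.3,0,0,0]
  claw: 0.85

```text
time: 6.9
tool_pos: [0.4961, 0.4157, 0.0199]
tool_rot: [-3.14, -0.001, 2.606]
contact_force: [0.3, 0.3, 0.1]
opening: 0.0295
```

Emit:
jog_arm:
  deltas: [0,0,0,0,0,0,0,0,0,0,0,0,0,0,0,0,0,0,0,0,0,0,0,0,0,0,0,0,0,0]

```text
time: 7.32
tool_pos: [0.4967, 0.4161, 0.0207]
tool_rot: [-3.141, -0.0, 2.606]
contact_force: [-0.2, -0.8, -0.4]
opening: 0.0625
```

Emit:
jog_arm:
  deltas: [0,0,0,0,0,0,0,0,0,0,0,0,0,0,0,0,0,0,0,0,0,0,0,0,0,0,0,0,0,0]

```text
time: 7.73
tool_pos: [0.4968, 0.4162, 0.021]
tool_rot: [3.141, 0.0, 2.606]
contact_force: [-0.1, -0.0, -0.2]
opening: 0.0779
```

Emit:
jog_arm:
  deltas: [0,0,-0.2,0,0,0,0,0,-0.28,0,0,0,0,0,-0.33,0,0,0,0,0,-0.36,0,0,0,0,0,-0.36,0,0,0]

```text
time: 8.15
tool_pos: [0.4965, 0.4159, -0.0157]
tool_rot: [-3.141, -0.0, 2.606]
contact_force: [-0.5, -0.3, 0.0]
opening: 0.0782
```

Emit:
jog_arm:
  deltas: [0,0,0,0,0,0,0,0,0,0,0,0]

```text
time: 8.32
tool_pos: [0.4971, 0.4164, -0.0144]
tool_rot: [3.141, 0.0, 2.606]
contact_force: [-0.1, 0.6, 0.2]
opening: 0.0781
```

Emit:
jog_arm:
  deltas: [0,0,0,0,0,0,0,0,0,0,0,0,0,0,0,0,0,0,0,0,0,0,0,0,0,0,0,0,0,0]
  claw: 0
  newtons: 20

```text
time: 8.73
tool_pos: [0.497, 0.4164, -0.0148]
tool_rot: [3.141, 0.0, 2.606]
contact_force: [0.2, 0.3, 0.7]
opening: 0.0515
```

Emit:
jog_arm:
  deltas: [0,0,0,0,0,0,0,0,0,0,0,0,0,0,0,0,0,0]

```text
time: 8.98
tool_pos: [0.4969, 0.4163, -0.0148]
tool_rot: [3.141, 0.0, 2.606]
contact_force: [-0.8, -0.5, 1.9]
opening: 0.0518
```

Emit:
jog_arm:
  deltas: [0,0,0.15,0,0,0,0,0,0.4,0,0,0,0,0,0.6,0,0,0,0,0,0.6,0,0,0]

```text
time: 9.32
tool_pos: [0.4988, 0.4176, 0.0492]
tool_rot: [3.135, 0.003, 2.606]
contact_force: [1.4, -0.1, -0.1]
opening: 0.0517
```

Emit:
jog_arm:
  deltas: [-0.087,-1,0,0,0,0.182,-0.087,-1,0,0,0,0.182,-0.087,-1,0,0,0,0.182]

```text
time: 9.57
tool_pos: [0.4862, 0.3121, 0.0438]
tool_rot: [-3.138, -0.003, 2.898]
contact_force: [0.3, 0.4, -0.2]
opening: 0.0519
```

Emit:
jog_arm:
  deltas: [-0.087,-1,0,0,0,0.182,-0.087,-1,0,0,0,0.182,-0.087,-1,0,0,0,0.182,-0.087,-1.0,0,0,0,0.182,-0.087,-1.0,0,0,0,0.182]

```text
time: 9.98
tool_pos: [0.4791, 0.2151, 0.0446]
tool_rot: [3.142, -0.001, -3.109]
contact_force: [-0.4, 0.0, -0.6]
opening: 0.0517
```

Emit:
jog_arm:
  deltas: [0,0,-0.2,0,0,0,0,0,-0.4,0,0,0,0,0,-0.5,0,0,0,0,0,-0.55,0,0,0,0,0,-0.55,0,0,0]

```text
time: 10.4
tool_pos: [0.4788, 0.2169, -0.0107]
tool_rot: [-3.141, -0.002, -3.105]
contact_force: [-0.2, 0.1, -1.1]
opening: 0.0522
```

Emit:
jog_arm:
  deltas: [0,0,0,0,0,0,0,0,0,0,0,0,0,0,0,0,0,0]

```text
time: 10.65
tool_pos: [0.4797, 0.2165, -0.0097]
tool_rot: [3.141, 0.001, -3.105]
contact_force: [0.4, 0.7, 0.8]
opening: 0.0521
```

Emit:
jog_arm:
  deltas: [0,0,0,0,0,0,0,0,0,0,0,0,0,0,0,0,0,0,0,0,0,0,0,0]
  claw: 0.75

```text
time: 10.98
tool_pos: [0.4794, 0.2162, -0.0099]
tool_rot: [3.141, 0.0, -3.106]
contact_force: [0.9, 0.2, 0.6]
opening: 0.0686
```

Emit:
jog_arm:
  deltas: [0,0,0.3,0,0,0,0,0,0.6,0,0,0,0,0,1,0,0,0,0,0,1,0,0,0]

```text
time: 11.32
tool_pos: [0.4834, 0.2174, 0.0967]
tool_rot: [3.139, 0.012, -3.105]
contact_force: [1.4, 0.2, 0.5]
opening: 0.0685
```

Emit:
jog_arm:
  deltas: [0.56,-0.7,0,0,0,0.066,0.56,-0.7,0,0,0,0.066,0.56,-0.7,0,0,0,0.066]
  claw: 0.45

```text
time: 11.57
tool_pos: [0.5393, 0.1422, 0.0906]
tool_rot: [-3.14, 0.004, -3.004]
contact_force: [-0.4, -0.1, 0.5]
opening: 0.0534
```

Emit:
jog_arm:
  deltas: [0.56,-0.7,0,0,0,0,0.56,-0.7,0,0,0,0,0.56,-0.7,0,0,0,0]

```text
time: 11.82
tool_pos: [0.5951, 0.0713, 0.0899]
tool_rot: [-3.14, 0.003, -3.006]
contact_force: [-0.7, -0.3, -0.1]
opening: 0.0416
```

Emit:
jog_arm:
  deltas: [0.562,-0.705,0,0,0,0,0.562,-0.705,0,0,0,0,0.562,-0.705,0,0,0,0,0.562,-0.705,0,0,0,0,0.562,-0.705,0,0,0,0]

```text
time: 12.23
tool_pos: [0.6467, 0.0061, 0.0892]
tool_rot: [3.141, -0.002, -3.003]
contact_force: [0.3, 0.0, -0.1]
opening: 0.0412
```

```bash
python3 - <<'E'
from h import *
s=robot.observe();print(s["time"],s["tool_pos"],np.degrees(s["tool_rot"]))
p=robot.camera_params("wrist");im=robot.read_camera("wrist")[:,:,::-1].copy()
print(w2pix("wrist",[.6636,.008,.008],p),w2pix("wrist",[.6478,.0058,.008],p))
cv2.imwrite("pics/w4.png",im)
print(w2pix("top",[.4795,.2154,.019]))
np.save("p4.npy",p,allow_pickle=True)
E
```

```text
12.2333 [0.64670968 0.00605641 0.0892031 ] [ 1.79940973e+02 -9.07704657e-02 -1.72062514e+02]
(np.float64(284.3706967136471), np.float64(235.9261707830568)) (np.float64(284.3654961583572), np.float64(217.65799822044536))
(np.float64(214.6724004000684), np.float64(225.53470279395123))
```

View pics/w4.png

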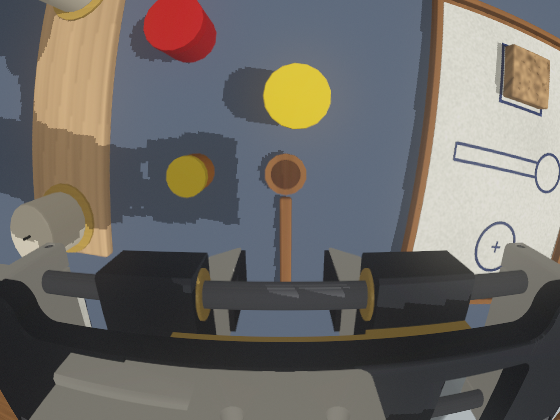

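The spoon lies straight between the jaws (column 285, bowl at (285,175) as predicted). Descending to grip it.

Emit:
jog_arm:
  deltas: [0,0,-0.3,0,0,0,0,0,-0.6,0,0,0,0,0,-0.8,0,0,0,0,0,-0.8,0,0,0]

```text
time: 12.62
tool_pos: [0.6432, 0.008, 0.0055]
tool_rot: [3.139, -0.009, -3.0]
contact_force: [-0.6, 0.1, 0.0]
opening: 0.041
```

Emit:
jog_arm:
  deltas: [0,0,-0.1,0,0,0,0,0,-0.18,0,0,0,0,0,-0.23,0,0,0,0,0,-0.265,0,0,0,0,0,-0.265,0,0,0]

```text
time: 13.03
tool_pos: [0.6474, 0.0058, -0.0167]
tool_rot: [3.141, -0.0, -3.002]
contact_force: [0.3, -1.4, -0.2]
opening: 0.0411
```

Emit:
jog_arm:
  deltas: [0,0,0,0,0,0,0,0,0,0,0,0,0,0,0,0,0,0,0,0,0,0,0,0,0,0,0,0,0,0]
  claw: 0

```text
time: 13.45
tool_pos: [0.6477, 0.0056, -0.0163]
tool_rot: [3.142, 0.0, -3.002]
contact_force: [0.4, 0.2, 0.0]
opening: 0.0129
```

Emit:
jog_arm:
  deltas: [0,0,0,0,0,0,0,0,0,0,0,0,0,0,0,0,0,0]

```text
time: 13.7
tool_pos: [0.6476, 0.0057, -0.0163]
tool_rot: [-3.142, 0.0, -3.002]
contact_force: [-0.1, 0.2, 1.0]
opening: 0.0093
```

Emit:
jog_arm:
  deltas: [0,0,0.15,0,0,0,0,0,0.4,0,0,0,0,0,0.7,0,0,0,0,0,1,0,0,0,0,0,1,0,0,0]

```text
time: 14.12
tool_pos: [0.6512, 0.0053, 0.0901]
tool_rot: [-3.139, 0.011, -3.002]
contact_force: [0.6, -0.2, 0.5]
opening: 0.0095
```

Emit:
jog_arm:
  deltas: [-0.28,0.765,0,0,0,-0.355,-0.28,0.765,0,0,0,-0.355,-0.28,0.765,0,0,0,-0.355,-0.28,0.765,0,0,0,-0.355,-0.28,0.765,0,0,0,-0.355]

```text
time: 14.53
tool_pos: [0.6191, 0.0832, 0.0831]
tool_rot: [-3.142, -0.0, 2.719]
contact_force: [0.4, 0.8, -0.2]
opening: 0.0092
```

Emit:
jog_arm:
  deltas: [-0.28,0.765,0,0,0,-0.355,-0.28,0.765,0,0,0,-0.355,-0.28,0.765,0,0,0,-0.355,-0.28,0.765,0,0,0,-0.355,-0.28,0.765,0,0,0,-0.355]

```text
time: 14.95
tool_pos: [0.591, 0.1597, 0.0831]
tool_rot: [-3.141, -0.0, 2.161]
contact_force: [-0.2, -0.3, -0.3]
opening: 0.0094
```

Emit:
jog_arm:
  deltas: [-0.281,0.765,0,0,0,-0.356,-0.281,0.765,0,0,0,-0.356,-0.281,0.765,0,0,0,-0.356,-0.281,0.765,0,0,0,-0.356,-0.281,0.765,0,0,0,-0.356]

```text
time: 15.37
tool_pos: [0.5628, 0.2361, 0.083]
tool_rot: [-3.141, 0.0, 1.602]
contact_force: [0.1, -0.3, 0.1]
opening: 0.0096
```

Emit:
jog_arm:
  deltas: [0,0,0,0,0,0,0,0,-0.3,0,0,0,0,0,-0.6,0,0,0,0,0,-0.7,0,0,0,0,0,-0.7,0,0,0]

```text
time: 15.78
tool_pos: [0.5612, 0.2343, 0.0104]
tool_rot: [-3.135, 0.002, 1.608]
contact_force: [0.3, -0.3, -0.3]
opening: 0.0097
```

```bash
python3 - <<'E'
from h import *
s=robot.observe();print(s["time"],s["tool_pos"],np.degrees(s["tool_rot"]),s["opening"])
im=robot.read_camera("scene")[:,:,::-1].copy()
cv2.imwrite("pics/s5.png",im[120:350,220:520].repeat(2,0).repeat(2,1))
E
```

```text
15.7833 [0.56121505 0.23432261 0.01037579] [-1.79639349e+02  8.76461258e-02  9.21495725e+01] 0.009694475232017165
```

View pics/s5.png

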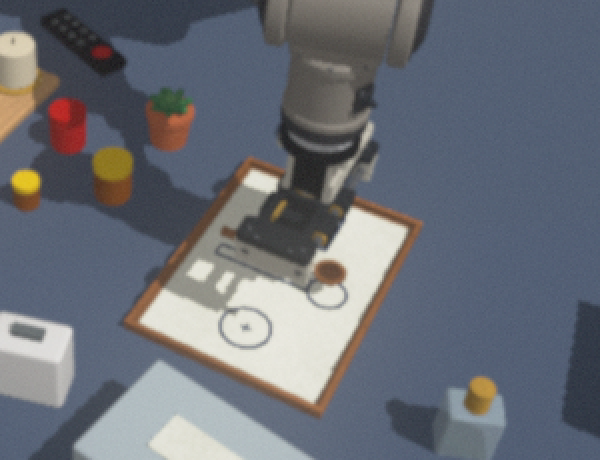

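The spoon hangs level above its outline. Lowering and releasing, then on to the jar.

Emit:
jog_arm:
  deltas: [0,0,-0.1,0,0,0,0,0,-0.18,0,0,0,0,0,-0.22,0,0,0,0,0,-0.25,0,0,0,0,0,-0.25,0,0,0]

```text
time: 16.25
tool_pos: [0.5632, 0.2351, -0.012]
tool_rot: [-3.141, 0.0, 1.607]
contact_force: [-0.1, -0.4, -0.9]
opening: 0.0096
```

Emit:
jog_arm:
  deltas: [0,0,0,0,0,0,0,0,0,0,0,0]

```text
time: 16.42
tool_pos: [0.5637, 0.2353, -0.0112]
tool_rot: [3.141, -0.0, 1.607]
contact_force: [0.1, -0.2, 0.1]
opening: 0.0096
```

Emit:
jog_arm:
  deltas: [0,0,0,0,0,0,0,0,0,0,0,0,0,0,0,0,0,0,0,0,0,0,0,0]
  claw: 0.4

```text
time: 16.75
tool_pos: [0.5636, 0.2352, -0.0114]
tool_rot: [3.141, -0.0, 1.607]
contact_force: [-0.8, -0.1, -0.4]
opening: 0.0317
```

Emit:
jog_arm:
  deltas: [0,0,0.2,0,0,0,0,0,0.6,0,0,0,0,0,1,0,0,0,0,0,1,0,0,0]

```text
time: 17.08
tool_pos: [0.568, 0.2366, 0.0967]
tool_rot: [3.128, -0.003, 1.607]
contact_force: [1.7, 0.7, 0.9]
opening: 0.0367
```

Emit:
jog_arm:
  deltas: [-0.041,-0.785,0,0,0,0.333,-0.041,-0.785,0,0,0,0.333,-0.041,-0.785,0,0,0,0.333,-0.041,-0.785,0,0,0,0.333,-0.041,-0.785,0,0,0,0.333]
  claw: 0.8

```text
time: 17.5
tool_pos: [0.5595, 0.1558, 0.0886]
tool_rot: [3.141, 0.0, 2.135]
contact_force: [-0.2, 0.1, 0.5]
opening: 0.0654
```

Emit:
jog_arm:
  deltas: [-0.041,-0.785,0,0,0,0.333,-0.041,-0.785,0,0,0,0.333,-0.041,-0.785,0,0,0,0.333,-0.041,-0.785,0,0,0,0.333,-0.041,-0.785,0,0,0,0.333]

```text
time: 17.92
tool_pos: [0.5553, 0.0772, 0.0885]
tool_rot: [3.141, 0.0, 2.658]
contact_force: [-0.1, -0.1, 0.8]
opening: 0.0739
```

Emit:
jog_arm:
  deltas: [-0.041,-0.785,0,0,0,0.333,-0.041,-0.785,0,0,0,0.333,-0.041,-0.785,0,0,0,0.333,-0.041,-0.785,0,0,0,0.333,-0.041,-0.785,0,0,0,0.333]

```text
time: 18.33
tool_pos: [0.5512, -0.0014, 0.0885]
tool_rot: [3.142, 0.0, -3.102]
contact_force: [0.4, 0.7, 0.1]
opening: 0.0731
```

```bash
python3 - <<'E'
from h import *
s=robot.observe();print(s["time"],s["tool_pos"],np.degrees(s["tool_rot"]))
p=robot.camera_params("wrist");im=robot.read_camera("wrist")[:,:,::-1].copy()
for q in([.5513,-.0002,.052],[.5642,.2192,.012],[.4795,.2154,.019]): print(np.round(w2pix("wrist",q,p)))
cv2.imwrite("pics/w5.png",im)
E
```

```text
18.3333 [ 0.55121795 -0.00137481  0.08848676] [ 1.79998025e+02  2.58488151e-02 -1.77755879e+02]
[287. 233.]
[507. 239.]
[522. 154.]
```

View pics/w5.png

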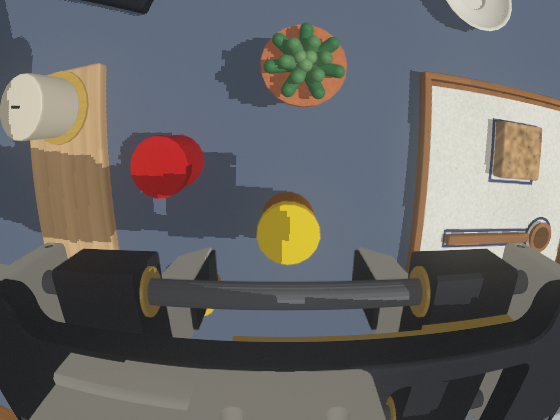

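The jar lid is at (288,233), against a prediction of (287,233). Coaster and spoon sit in their outlines. Gripping the jar.

Emit:
jog_arm:
  deltas: [0,0,-0.3,0,0,0,0,0,-0.6,0,0,0,0,0,-0.85,0,0,0,0,0,-0.97,0,0,0,0,0,-0.97,0,0,0]

```text
time: 18.8
tool_pos: [0.549, 0.0001, -0.0115]
tool_rot: [3.141, -0.005, -3.108]
contact_force: [-0.2, 0.6, -0.3]
opening: 0.0732
```

Emit:
jog_arm:
  deltas: [0,0,0,0,0,0,0,0,0,0,0,0]

```text
time: 18.97
tool_pos: [0.552, -0.0004, -0.0075]
tool_rot: [-3.141, 0.002, -3.107]
contact_force: [0.2, 0.3, 0.6]
opening: 0.0734
```

Emit:
jog_arm:
  deltas: [0,0,0,0,0,0,0,0,0,0,0,0,0,0,0,0,0,0,0,0,0,0,0,0,0,0,0,0,0,0]
  claw: 0
  newtons: 20

```text
time: 19.38
tool_pos: [0.5513, -0.0003, -0.0082]
tool_rot: [3.141, 0.001, -3.107]
contact_force: [-0.5, 1.4, 1.1]
opening: 0.0447
```

Emit:
jog_arm:
  deltas: [0,0,0,0,0,0,0,0,0,0,0,0,0,0,0,0,0,0]

```text
time: 19.63
tool_pos: [0.5513, -0.0002, -0.0082]
tool_rot: [3.141, 0.001, -3.107]
contact_force: [-0.1, 1.5, 3.3]
opening: 0.0435
```

Emit:
jog_arm:
  deltas: [0,0,0.15,0,0,0,0,0,0.4,0,0,0,0,0,0.7,0,0,0,0,0,0.8,0,0,0,0,0,0.8,0,0,0]

```text
time: 20.05
tool_pos: [0.5529, -0.0007, 0.0737]
tool_rot: [-3.141, 0.005, -3.107]
contact_force: [1.0, 0.5, -1.6]
opening: 0.0435
```

Emit:
jog_arm:
  deltas: [0.33,0.74,0,0,0,0,0.33,0.74,0,0,0,0,0.33,0.74,0,0,0,0]

```text
time: 20.3
tool_pos: [0.5854, 0.0788, 0.0697]
tool_rot: [3.139, 0.0, -3.104]
contact_force: [-0.8, -0.4, -1.2]
opening: 0.0435
```

Emit:
jog_arm:
  deltas: [0.33,0.74,0,0,0,0,0.33,0.74,0,0,0,0,0.33,0.74,0,0,0,0]

```text
time: 20.55
tool_pos: [0.6181, 0.1535, 0.0691]
tool_rot: [3.139, 0.0, -3.103]
contact_force: [-1.8, -0.4, -1.1]
opening: 0.0434
```

Emit:
jog_arm:
  deltas: [0.322,0.739,0,0,0,0,0.322,0.739,0,0,0,0,0.322,0.739,0,0,0,0,0.322,0.739,0,0,0,0,0.322,0.739,0,0,0,0]

```text
time: 20.97
tool_pos: [0.6481, 0.2212, 0.069]
tool_rot: [-3.141, -0.004, -3.106]
contact_force: [1.1, 0.2, -2.5]
opening: 0.0433
```

Emit:
jog_arm:
  deltas: [0,0,-0.3,0,0,0,0,0,-0.55,0,0,0,0,0,-0.68,0,0,0,0,0,-0.755,0,0,0,0,0,-0.755,0,0,0]

```text
time: 21.38
tool_pos: [0.6488, 0.2203, -0.0044]
tool_rot: [-3.141, -0.002, -3.108]
contact_force: [-0.2, 0.9, -1.4]
opening: 0.0436
```

Emit:
jog_arm:
  deltas: [0,0,0,0,0,0,0,0,0,0,0,0,0,0,0,0,0,0]

```text
time: 21.63
tool_pos: [0.6497, 0.2212, -0.0036]
tool_rot: [3.141, 0.001, -3.108]
contact_force: [-1.1, -0.6, -0.2]
opening: 0.0434
```

Emit:
jog_arm:
  deltas: [0,0,0,0,0,0,0,0,0,0,0,0,0,0,0,0,0,0,0,0,0,0,0,0,0,0,0,0,0,0]
  claw: 0.8

```text
time: 22.05
tool_pos: [0.6494, 0.2216, -0.0039]
tool_rot: [3.141, 0.0, -3.107]
contact_force: [0.2, -0.4, 0.1]
opening: 0.0708
```

Emit:
jog_arm:
  deltas: [0,0,0.2,0,0,0,0,0,0.6,0,0,0,0,0,1,0,0,0,0,0,1,0,0,0]

```text
time: 22.38
tool_pos: [0.654, 0.2227, 0.1054]
tool_rot: [3.139, 0.015, -3.107]
contact_force: [0.7, 0.7, 1.7]
opening: 0.0737
```

Emit:
jog_arm:
  deltas: [-0.72,-0.72,0,0,0,0,-0.72,-0.72,0,0,0,0,-0.72,-0.72,0,0,0,0]
  claw: 0.95

```text
time: 22.63
tool_pos: [0.5738, 0.1473, 0.0954]
tool_rot: [-3.14, -0.003, -3.107]
contact_force: [1.2, 0.4, -0.2]
opening: 0.0859
```

Emit:
jog_arm:
  deltas: [-0.72,-0.72,0,0,0,0,-0.72,-0.72,0,0,0,0,-0.72,-0.72,0,0,0,0]

```text
time: 22.88
tool_pos: [0.5017, 0.0754, 0.0957]
tool_rot: [-3.141, -0.003, -3.108]
contact_force: [0.9, -0.3, -0.1]
opening: 0.0873
```

Emit:
jog_arm:
  deltas: [-0.708,-0.724,0,0,0,0,-0.708,-0.724,0,0,0,0,-0.708,-0.724,0,0,0,0,-0.708,-0.724,0,0,0,0,-0.708,-0.724,0,0,0,0]

```text
time: 23.3
tool_pos: [0.4346, 0.0046, 0.0964]
tool_rot: [-3.142, 0.001, -3.109]
contact_force: [0.9, 0.3, 0.2]
opening: 0.0872
```

```bash
python3 - <<'E'
from h import *
s=robot.observe();print(s["time"],s["tool_pos"],np.degrees(s["tool_rot"]),s["opening"])
p=robot.camera_params("wrist");im=robot.read_camera("wrist")[:,:,::-1].copy()
for q in([.4347,.0052,.048],[.4347,.0052,.069]): print(np.round(w2pix("wrist",q,p)))
cv2.imwrite("pics/w6.png",im)
hsv=cv2.cvtColor(im,cv2.COLOR_BGR2HSV);m=cv2.inRange(hsv,(40,80,30),(85,255,255));n,l,st,c=cv2.connectedComponentsWithStats(m)
print([(st[i],c[i].round()) for i in range(1,n) if st[i,4]>150])
E
```

```text
23.3 [0.43462988 0.00455638 0.09642968] [-1.79998016e+02  8.11541100e-02 -1.78138612e+02] 0.08719647489769201
[286. 228.]
[286. 238.]
[(array([283, 197,  13,  23, 217], dtype=int32), array([289., 207.])), (array([258, 208,  19,  16, 166], dtype=int32), array([266., 215.])), (array([300, 210,  20,  17, 205], dtype=int32), array([310., 218.])), (array([252, 228,  22,  17, 157], dtype=int32), array([260., 236.])), (array([300, 228,  24,  20, 178], dtype=int32), array([314., 240.])), (array([289, 247,  17,  19, 152], dtype=int32), array([298., 258.]))]
```

The leaf blobs centre on column 288, against a prediction of 286. Gripping the pot.

Emit:
jog_arm:
  deltas: [0,0,-0.3,0,0,0,0,0,-0.6,0,0,0,0,0,-0.85,0,0,0,0,0,-1,0,0,0,0,0,-1,0,0,0]

```text
time: 23.77
tool_pos: [0.4334, 0.0062, -0.0068]
tool_rot: [3.14, -0.005, -3.106]
contact_force: [-0.4, -0.2, -0.1]
opening: 0.0872
```

Emit:
jog_arm:
  deltas: [0,0,0,0,0,0,0,0,0,0,0,0]

```text
time: 23.93
tool_pos: [0.4357, 0.0055, -0.0034]
tool_rot: [-3.141, 0.002, -3.106]
contact_force: [0.4, 0.7, -0.0]
opening: 0.087
```

Emit:
jog_arm:
  deltas: [0,0,0,0,0,0,0,0,0,0,0,0,0,0,0,0,0,0,0,0,0,0,0,0,0,0,0,0,0,0]
  claw: 0
  newtons: 25

```text
time: 24.35
tool_pos: [0.4348, 0.0052, -0.0037]
tool_rot: [3.141, 0.001, -3.107]
contact_force: [0.0, 2.7, 2.3]
opening: 0.0585
```

Emit:
jog_arm:
  deltas: [0,0,0,0,0,0,0,0,0,0,0,0,0,0,0,0,0,0]

```text
time: 24.6
tool_pos: [0.4348, 0.0052, -0.0037]
tool_rot: [3.141, 0.001, -3.107]
contact_force: [-0.4, 1.7, 6.1]
opening: 0.0569
```

Emit:
jog_arm:
  deltas: [0,0,0.15,0,0,0,0,0,0.4,0,0,0,0,0,0.7,0,0,0,0,0,1,0,0,0,0,0,1,0,0,0]

```text
time: 25.02
tool_pos: [0.4375, 0.0046, 0.1004]
tool_rot: [-3.14, 0.008, -3.107]
contact_force: [1.4, 0.1, -0.8]
opening: 0.057
```

Emit:
jog_arm:
  deltas: [0.43,-0.7,0,0,0,0,0.43,-0.7,0,0,0,0,0.43,-0.7,0,0,0,0]

```text
time: 25.27
tool_pos: [0.4817, -0.07, 0.0961]
tool_rot: [-3.138, 0.005, -3.109]
contact_force: [1.1, -1.2, -1.7]
opening: 0.0568
```

Emit:
jog_arm:
  deltas: [0.43,-0.7,0,0,0,0,0.43,-0.7,0,0,0,0,0.43,-0.7,0,0,0,0]

```text
time: 25.52
tool_pos: [0.524, -0.1407, 0.0953]
tool_rot: [-3.138, 0.004, -3.11]
contact_force: [-0.6, -1.7, -1.3]
opening: 0.0568
```

Emit:
jog_arm:
  deltas: [0.437,-0.697,0,0,0,0,0.437,-0.697,0,0,0,0,0.437,-0.697,0,0,0,0,0.437,-0.697,0,0,0,0,0.437,-0.697,0,0,0,0]

```text
time: 25.93
tool_pos: [0.5632, -0.2041, 0.0946]
tool_rot: [3.14, -0.002, -3.108]
contact_force: [-0.0, 0.4, -1.3]
opening: 0.057
```

Emit:
jog_arm:
  deltas: [0,0,-0.3,0,0,0,0,0,-0.55,0,0,0,0,0,-0.7,0,0,0,0,0,-0.7,0,0,0,0,0,-0.7,0,0,0]

```text
time: 26.35
tool_pos: [0.5634, -0.2033, 0.0255]
tool_rot: [3.14, -0.002, -3.106]
contact_force: [0.2, -0.3, -0.5]
opening: 0.0567
```

```bash
python3 - <<'E'
from h import *
s=robot.observe();print(s["time"],s["tool_pos"],np.degrees(s["tool_rot"]),s["opening"])
im=robot.read_camera("scene")[:,:,::-1].copy()
cv2.imwrite("pics/s7.png",im[60:260,90:370].repeat(2,0).repeat(2,1))
E
```

```text
26.35 [ 0.56339877 -0.20325929  0.02550569] [ 1.79927959e+02 -1.13788541e-01 -1.77970337e+02] 0.056745136615426725
```

View pics/s7.png

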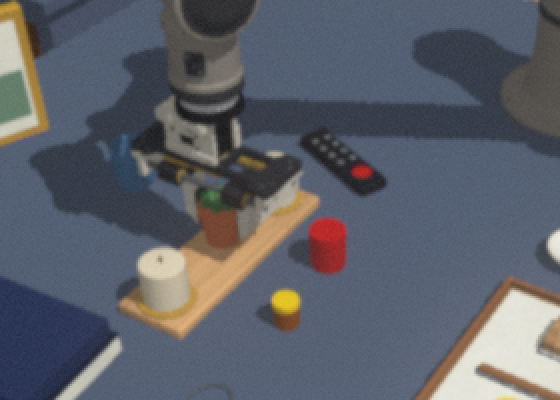

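The pot hangs upright over the board. Lowering and releasing, then on to the cup.

Emit:
jog_arm:
  deltas: [0,0,-0.08,0,0,0,0,0,-0.12,0,0,0,0,0,-0.145,0,0,0,0,0,-0.145,0,0,0,0,0,-0.145,0,0,0]

```text
time: 26.82
tool_pos: [0.5643, -0.2046, 0.0116]
tool_rot: [-3.142, 0.0, -3.107]
contact_force: [0.0, 0.6, -1.4]
opening: 0.0569
```

Emit:
jog_arm:
  deltas: [0,0,0,0,0,0,0,0,0,0,0,0,0,0,0,0,0,0,0,0,0,0,0,0,0,0,0,0,0,0]
  claw: 0.95

```text
time: 27.23
tool_pos: [0.5643, -0.2046, 0.0116]
tool_rot: [-3.142, 0.0, -3.107]
contact_force: [1.4, 0.2, 0.1]
opening: 0.0847
```

Emit:
jog_arm:
  deltas: [0,0,0.2,0,0,0,0,0,0.6,0,0,0,0,0,0.9,0,0,0,0,0,0.9,0,0,0]

```text
time: 27.57
tool_pos: [0.5678, -0.2063, 0.1082]
tool_rot: [-3.136, 0.01, -3.107]
contact_force: [1.7, -0.3, 1.1]
opening: 0.0873
```

Emit:
jog_arm:
  deltas: [-0.28,-0.97,0,0,0,0,-0.28,-0.97,0,0,0,0,-0.28,-0.97,0,0,0,0]

```text
time: 27.82
tool_pos: [0.5351, -0.3054, 0.1015]
tool_rot: [-3.139, 0.0, -3.108]
contact_force: [0.2, 0.3, -0.0]
opening: 0.0873
```

Emit:
jog_arm:
  deltas: [-0.287,-0.978,0,0,0,0,-0.287,-0.978,0,0,0,0,-0.287,-0.978,0,0,0,0,-0.287,-0.978,0,0,0,0,-0.287,-0.978,0,0,0,0]

```text
time: 28.23
tool_pos: [0.5068, -0.4, 0.1007]
tool_rot: [3.141, -0.0, -3.109]
contact_force: [0.2, 1.2, -0.8]
opening: 0.0873
```

```bash
python3 - <<'E'
from h import *
s=robot.observe();print(s["time"],s["tool_pos"],np.degrees(s["tool_rot"]),s["opening"])
p=robot.camera_params("wrist");im=robot.read_camera("wrist")[:,:,::-1].copy()
for q in([.5078,-.3992,.058],[.5645,-.2045,.063]): print(np.round(w2pix("wrist",q,p)))
cv2.imwrite("pics/w8.png",im)
E
```

```text
28.2333 [ 0.50679689 -0.40001381  0.10073033] [ 1.79941031e+02 -2.32653776e-02 -1.78157411e+02] 0.08726453614930306
[286. 232.]
[499. 297.]
```

View pics/w8.png

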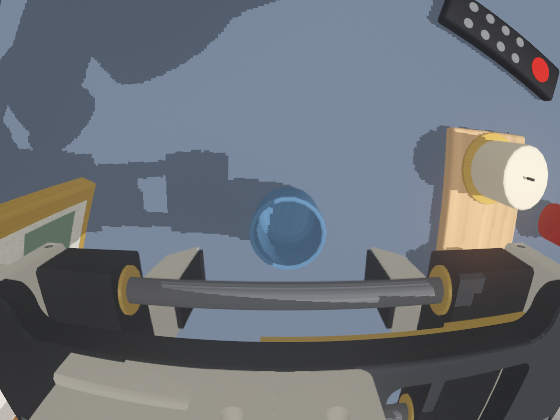

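The cup rim centres on (288,232), against a prediction of (286,232). Gripping it.

Emit:
jog_arm:
  deltas: [0,0,-0.3,0,0,0,0,0,-0.6,0,0,0,0,0,-0.8,0,0,0,0,0,-0.8,0,0,0]

```text
time: 28.62
tool_pos: [0.5059, -0.3951, 0.0167]
tool_rot: [3.134, -0.006, -3.105]
contact_force: [-0.2, 0.8, -0.7]
opening: 0.087
```

Emit:
jog_arm:
  deltas: [0,0,-0.15,0,0,0,0,0,-0.25,0,0,0,0,0,-0.25,0,0,0,0,0,-0.25,0,0,0]

```text
time: 28.95
tool_pos: [0.5079, -0.3987, -0.0031]
tool_rot: [3.141, -0.0, -3.106]
contact_force: [0.3, -0.3, -0.3]
opening: 0.0874
```

Emit:
jog_arm:
  deltas: [0,0,0,0,0,0,0,0,0,0,0,0,0,0,0,0,0,0,0,0,0,0,0,0,0,0,0,0,0,0]
  claw: 0
  newtons: 25

```text
time: 29.37
tool_pos: [0.5076, -0.3995, -0.0032]
tool_rot: [-3.141, 0.0, -3.107]
contact_force: [-0.0, -0.1, -0.0]
opening: 0.0586
```

Emit:
jog_arm:
  deltas: [0,0,0,0,0,0,0,0,0,0,0,0,0,0,0,0,0,0]

```text
time: 29.62
tool_pos: [0.5076, -0.3994, -0.0034]
tool_rot: [3.142, 0.0, -3.107]
contact_force: [-0.5, 1.0, 2.9]
opening: 0.0541
```

Emit:
jog_arm:
  deltas: [0,0,0.15,0,0,0,0,0,0.4,0,0,0,0,0,0.7,0,0,0,0,0,1,0,0,0,0,0,1,0,0,0]

```text
time: 30.03
tool_pos: [0.5101, -0.4019, 0.1029]
tool_rot: [-3.134, 0.007, -3.107]
contact_force: [2.0, -0.5, -0.1]
opening: 0.054
```

```bash
python3 - <<'E'
from h import *
im=robot.read_camera("top")[:,:,::-1].copy(); cv2.imwrite("pics/top9.png",im)
crop(im,170,150,110,105,5,"t9.png")
E
```

```text
(no output)
```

View pics/t9.png

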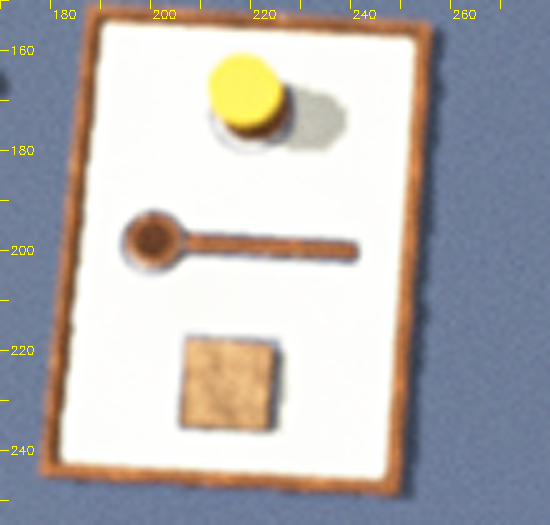

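From above, the spoon sits inside its outline and the coaster is square in its mark (centre px (215.4,226.4), about 2 mm off). The jar's base is inside the circle. The cup is held, so I'll carry it to the coaster.

Emit:
jog_arm:
  deltas: [0,0.2,0.3,0,0,0,-0.042,0.6,0.3,0,0,0,-0.042,0.9,0.3,0,0,0]

```text
time: 30.33
tool_pos: [0.5026, -0.308, 0.1261]
tool_rot: [3.141, -0.0, -3.109]
contact_force: [0.9, 0.4, -1.6]
opening: 0.0544
```

Emit:
jog_arm:
  deltas: [-0.042,0.9,0,0,0,0,-0.042,0.9,0,0,0,0,-0.042,0.9,0,0,0,0]

```text
time: 30.58
tool_pos: [0.4972, -0.2129, 0.1249]
tool_rot: [3.137, -0.004, -3.104]
contact_force: [0.3, 1.0, -2.0]
opening: 0.0544
```

Emit:
jog_arm:
  deltas: [-0.042,0.9,0,0,0,0,-0.042,0.9,0,0,0,0,-0.042,0.9,0,0,0,0]

```text
time: 30.83
tool_pos: [0.4931, -0.1239, 0.1251]
tool_rot: [3.138, -0.004, -3.104]
contact_force: [-0.3, 0.4, -1.1]
opening: 0.0542
```

Emit:
jog_arm:
  deltas: [-0.042,0.9,0,0,0,0,-0.042,0.9,0,0,0,0,-0.042,0.9,0,0,0,0]

```text
time: 31.08
tool_pos: [0.4891, -0.0346, 0.1254]
tool_rot: [3.139, -0.003, -3.104]
contact_force: [0.2, -0.1, -0.9]
opening: 0.0541
```

Emit:
jog_arm:
  deltas: [-0.042,0.9,0,0,0,0,-0.042,0.9,0,0,0,0,-0.042,0.9,0,0,0,0]

```text
time: 31.33
tool_pos: [0.4853, 0.055, 0.1256]
tool_rot: [3.14, -0.002, -3.104]
contact_force: [-0.1, 0.4, -2.1]
opening: 0.0538
```

Emit:
jog_arm:
  deltas: [-0.042,0.9,0,0,0,0,-0.042,0.9,0,0,0,0,-0.042,0.9,0,0,0,0]

```text
time: 31.58
tool_pos: [0.4816, 0.1448, 0.1257]
tool_rot: [3.14, -0.001, -3.104]
contact_force: [-0.8, 0.3, -1.4]
opening: 0.0543
```

Emit:
jog_arm:
  deltas: [-0.02,0.4,0,0,0,0,-0.04,0.744,0,0,0,0,-0.04,0.744,0,0,0,0,-0.04,0.744,0,0,0,0,-0.04,0.744,0,0,0,0]

```text
time: 32.0
tool_pos: [0.4783, 0.2141, 0.1257]
tool_rot: [-3.141, -0.001, -3.107]
contact_force: [-1.0, -0.2, -1.0]
opening: 0.054
```

Emit:
jog_arm:
  deltas: [0,0,-0.3,0,0,0,0,0,-0.6,0,0,0,0,0,-0.9,0,0,0,0,0,-0.9,0,0,0,0,0,-0.9,0,0,0]

```text
time: 32.42
tool_pos: [0.4777, 0.2134, 0.0356]
tool_rot: [-3.141, -0.004, -3.109]
contact_force: [-0.3, -0.4, -0.3]
opening: 0.054
```

Emit:
jog_arm:
  deltas: [0,0,0,0,0,0,0,0,0,0,0,0]

```text
time: 32.58
tool_pos: [0.4799, 0.2149, 0.0384]
tool_rot: [3.141, 0.003, -3.108]
contact_force: [0.9, 0.1, -1.8]
opening: 0.0541
```

Emit:
jog_arm:
  deltas: [0,0,-0.08,0,0,0,0,0,-0.14,0,0,0,0,0,-0.18,0,0,0,0,0,-0.195,0,0,0,0,0,-0.195,0,0,0]

```text
time: 33.0
tool_pos: [0.4779, 0.215, 0.0164]
tool_rot: [-3.141, -0.001, -3.107]
contact_force: [-0.2, 0.9, -1.1]
opening: 0.0542
```

Emit:
jog_arm:
  deltas: [0,0,0,0,0,0,0,0,0,0,0,0,0,0,0,0,0,0]

```text
time: 33.25
tool_pos: [0.4785, 0.2151, 0.0171]
tool_rot: [3.141, 0.0, -3.107]
contact_force: [-0.4, 0.6, -2.3]
opening: 0.054
```

Emit:
jog_arm:
  deltas: [0,0,-0.01,0,0,0,0,0,-0.01,0,0,0,0,0,-0.01,0,0,0]

```text
time: 33.5
tool_pos: [0.4783, 0.2151, 0.0159]
tool_rot: [3.142, -0.0, -3.107]
contact_force: [0.2, 0.2, -1.2]
opening: 0.0542
```

Emit:
jog_arm:
  deltas: [0,0,0,0,0,0,0,0,0,0,0,0,0,0,0,0,0,0,0,0,0,0,0,0,0,0,0,0,0,0]
  claw: 0.85

```text
time: 33.92
tool_pos: [0.4784, 0.2151, 0.016]
tool_rot: [3.141, 0.0, -3.107]
contact_force: [-0.4, -1.4, -0.3]
opening: 0.0772
```

Emit:
jog_arm:
  deltas: [0,0,0.2,0,0,0,0,0,0.5,0,0,0,0,0,0.9,0,0,0,0,0,1,0,0,0,0,0,1,0,0,0]

```text
time: 34.33
tool_pos: [0.4806, 0.2158, 0.1195]
tool_rot: [3.14, 0.007, -3.107]
contact_force: [0.2, 0.6, -0.3]
opening: 0.0781
```

Emit:
jog_arm:
  deltas: [-0.7,-0.8,0.3,0,0,0,-0.7,-0.8,0.3,0,0,0,-0.7,-0.8,0.3,0,0,0]

```text
time: 34.58
tool_pos: [0.4053, 0.1335, 0.1448]
tool_rot: [-3.141, -0.004, -3.106]
contact_force: [0.3, -0.0, 0.8]
opening: 0.0781
```

Emit:
jog_arm:
  deltas: [0,-0.9,0,0,0,0,0,-0.9,0,0,0,0,0,-0.9,0,0,0,0]

```text
time: 34.83
tool_pos: [0.4076, 0.0406, 0.1452]
tool_rot: [-3.14, -0.001, -3.11]
contact_force: [0.2, 0.6, -0.6]
opening: 0.0782
```

Emit:
jog_arm:
  deltas: [0,-0.9,0,0,0,0,0,-0.9,0,0,0,0,0,-0.9,0,0,0,0,0,-0.9,0,0,0,0,0,-0.9,0,0,0,0]

```text
time: 35.25
tool_pos: [0.4078, -0.0445, 0.1452]
tool_rot: [3.14, -0.002, -3.109]
contact_force: [-0.3, 0.5, 0.5]
opening: 0.0779
```

```bash
python3 - <<'E'
from h import *
s=robot.observe();print(s["time"],s["tool_pos"])
t=robot.read_camera("top")[:,:,::-1];sc=robot.read_camera("scene")[:,:,::-1]
a=cv2.resize(t[145:265,170:400],(800,417),interpolation=cv2.INTER_CUBIC)[:, :]
a=cv2.resize(t[145:265,170:390],None,fx=3.6,fy=2.5*3.6/2.5,interpolation=cv2.INTER_CUBIC)
b=cv2.resize(sc[110:330,120:440],None,fx=1.0,fy=1.0)
c=np.zeros((600,800,3),np.uint8);c[:320]=cv2.resize(t[150:250,165:415],(800,320),interpolation=cv2.INTER_CUBIC)
c[320:,:]=cv2.resize(sc[150:300,140:440],(800,400),interpolation=cv2.INTER_CUBIC)[:280]
cv2.imwrite("pics/fin.png",c)
for n,q in(("cup rim",[.4785,.215,.077]),("plant rim",[.5645,-.2045,.063]),("jar lid",[.6495,.2217,.056])):
  u,v=w2pix("top",q);print(n,u,v,"crop",(u+.5-165)*3.2,(v+.5-150)*3.2)
E
```

```text
35.25 [ 0.40782619 -0.04445212  0.14515951]
cup rim 211.832893360708 222.42492150591175 crop 151.4652587542656 233.35974881891764
plant rim 359.756213595721 206.44920572983708 crop 624.8198835063073 182.23745833547866
jar lid 217.4810881681107 166.99307407340396 crop 169.53948213795422 55.97783703489267
```

View pics/fin.png

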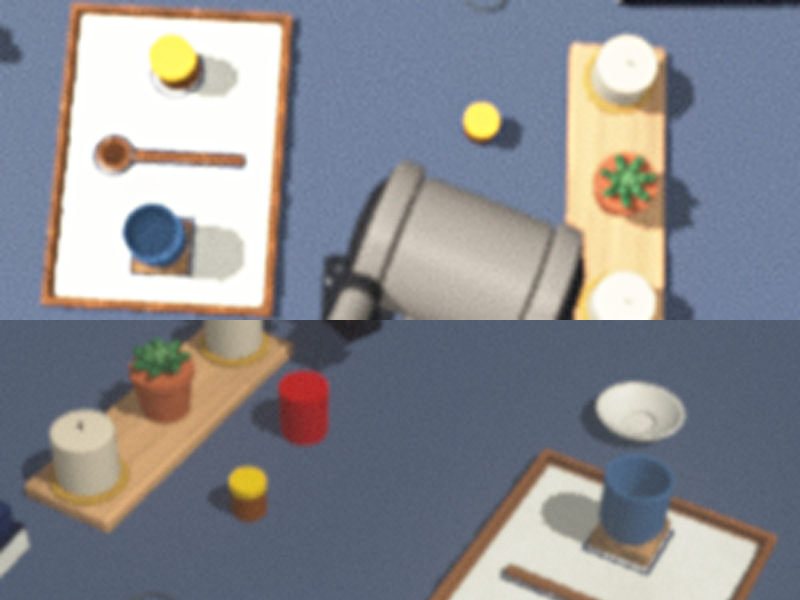

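The final view shows the cup upright on the coaster (rim (154,234), predicted (151,233)) and the jar lid at (174,59), predicted (170,56). The plant is at (627,184), predicted (625,182), with the spoon in its outline. All are within about 4 mm. Handing in.

Emit:
jog_arm:
  deltas: [0,0,0,0,0,0,0,0,0,0,0,0,0,0,0,0,0,0,0,0,0,0,0,0]

```text
time: 35.68
tool_pos: [0.4084, -0.0443, 0.146]
tool_rot: [3.141, 0.0, -3.106]
contact_force: [-0.5, 0.3, -0.4]
opening: 0.078
```

```bash
python3 -c "
from cell import robot
print(robot.hand_in())"
```

```text
the job is handed in; nothing more can be done
None
```

I laid the tray and handed in at about 36 s of the 144 s allowed. The coaster is on the square with the cup on it, the jar is on the circle, the spoon is along its outline, and the plant is midway between the candles.

- **Last check:** in the final top and scene views everything was upright or flat and let go, with the arm clear. Jar, cup and plant were within about 4 mm of their intended spots. The coaster was about 2 mm off in the view taken before the cup went on. The spoon I judged only by eye, and it lay inside its outline.
- **What disagreed:** the stated fingertip geometry did not match the arm. My first grasp closed above the coaster, so I probed down onto the cork with up to about 32 N at the wrist. The tips turned out to sit 20 mm behind the reported TCP, where the text says 11 mm ahead. All later grasps used that correction and held first time.

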